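Pin the coin-release mechanism and move the service fixture's locking section one hole

ROBOT

A 6-joint arm with a two-finger parallel gripper is mounted at the origin on the work surface. World frame = base frame: x ahead of the robot, y to its left, z up, the work surface at z = 0. Lengths are in m, angles in rad, forces in N, time in s.
With the tool pointing down it reaches from about 0.35 to 0.95 m from the base axis. Payload 17.4 kg.
Tool frame: the origin (TCP) lies on the centre line of the jaws, within the pads' length; the fingertips stand 25 mm ahead of it and the grasp point (between the pads) lies 6 mm ahead of it; x points along the fingers, y is the direction in which the jaws open and shut, and the axes are right-handed (so a half turn about x gives the same grasp; the last joint's range is limited). The gripper opens to 93 mm and grips with 3 to 60 N. Pads are 15 mm wide; open, the fingers measure 128 mm over their backs; the gripper's body (75 mm by 188 mm) begins 65 mm behind the grasp point.
Start: joints at [-1.243, 0.116, 1.442, -0, 1.584, -0.038], TCP at [0.241, -0.63, 0.244] pointing down, gripper open.
Joint ranges: [-2.83, 2.83], [-0.83, 2.19], [0.07, 2.5], [-1.14, 4.28], [0.01, 3], [-2.97, 2.97]. Speed limits (rad/s): [1.89, 1.89, 2.22, 3.14, 3.14, 3.14].

INTERFACE

Orientations are given as a unit quaternion [w, x, y, z].
In Python, from station import env, read_camera, job_done, search_frame, trace, spot_point gives the robot as it stands.
- The arm moves only by the shell command python3 -m crank 'ROWS' [FORCE]. ROWS is JSON, a list of rows, each a list of 3 entries, a list of its own where there are three numbers: the opening, from 0 (shut) to 1 (fully open), then the shift along the tool's x, y, z in m, then the turn, a rotation vector about the tool's x, y, z in rad. A call has 1 to 8 rows; each row shifts and turns the commanded pose from where the row before left it, along the tool's axes as they then stand; what a row does not reach is not made up. A row lasts 1/12 s, in which the tool goes at most 41.7 mm and 7.16 degrees, less where a joint would pass 70% of its speed; a pose out of reach is approached as far as the arm can. A call is refused whole if a number of a shift passes 0.0417 or a number of a turn 0.125, either way. A call with a gripper value outside its range is refused whole. The fingers move at their own pace and stop on an object; FORCE is the grip in N (left out, the last holds). Time passes only in rows, so rows that do not move let the fingers close. It gives the time, the measured TCP pose, the force and the opening at its end, in the units of the state.
- env.get_state(): the state, without advancing time (a new reading comes with each control period).
- read_camera(name): name is "scene" or "top" or "wrist"; returns a dict with "color" (400x640x3 uint8, blue, green, red), "depth" (400x640 float32, m along the optical axis (not along the pixel's ray), 0 where there is no reading), "fx", "fy", "cx", "cy" (pixels), "cam_to_world" (4x4, takes a point from camera to world coordinates); the wrist camera has in their place "T_tool_cam" (4x4, takes a point from camera to tool coordinates, whose origin is the TCP and whose axes are the tool frame's). Camera axes: x right, y up, looking along -z (the intrinsics and any distortion apply to the point x, -y, -z); pixel columns grow to the right and rows downward; lengths in m; the calibration is good to about 2 mm. The wrist camera is an equidistant fisheye: a pixel r from the principal point sees the ray r / f radians off the axis. A picture is of the moment at which its call begins: read the wrist's pose just before it.
- job_done(): hands the job in, once; it reports no verdict.
Trained networks look in a picture, given as the dict that the camera call returned (one of the last four; its "shot" number tells which), for a name from the list of things; names that differ only in an ending like _2 or _b are one class to them, and where a whole thing is asked for, a point or a joint stands for the part that bears it (a point fixed in the world has none). Each returns a list of dicts, best first, with "score" (0 to 1); they miss things now and then, are a little off and sometimes report something else, mostly with a low value. They report only what shows in the picture. A call takes as long as a camera call. They do not tell look-alikes from the thing itself.
- search_frame(name, picture): "point" ([x, y, z] in m, in world coordinates, good to about 4 mm: the middle of the surface that is visible of it).
- trace(name, picture): "mask" (400x640 bool, what is visible of it).
- spot_point(name, picture): "point" ([x, y, z] in m, in world coordinates, good to about 4 mm: a listed point, or the origin of a listed thing).
The state is a dict: "time_s": time; "q": joint angles; "qvel": joint speeds; "joint_efforts": joint torques, N m; "position": TCP position; "ee_rot": TCP orientation; "wrist_force": force on the tool from outside, world axes, zero at the start; "ft_torque": the same for the moment, N m; "grip_width": opening from 0.0 (shut) to 1.0 (fully open).
Only numpy, scipy, OpenCV 4.12 (cv2) and the standard library are available. Lean on these libraries where they do the work, as an engineer would, in place of code of your own. Each camera call takes 0.05 s, during which the arm holds its last target.

TASK

Take the gauge pin out of its stand and push it fully home in the round opening on top of the coin-release mechanism clamped in the service fixture. Then pull up the lock plunger on the fixture's sliding section, slide the section one hole towards the mechanism so that its fork closes round the pin's neck, and let the plunger drop fully into that hole. Finish while still holding the plunger's knob, with the plunger down, the gauge pin still home, and the other parts on the counter left where they are.

Things in the scene. Friction and masses are not known exactly. Their poses are not given: they have to be found in the camera images.
- fixture: Service fixture, fixed: grey base plate 110 x 290 x 12 mm (y = -135 to 155 mm). Origin on the counter; z up, +y is the way the section slides towards the mechanism. A steel bar, 40 mm wide, top 37 mm above the counter, runs at x = 0 from y = -125 to 45 mm, with 14 mm square holes, 15 mm deep, at y = -105, -55 and -5 mm.
- opening (a point): Mouth centre of the round opening in the mechanism's top: 10.6 mm wide, 35 mm deep, vertical, dark ring 18 mm across round it. The mechanism is the silver block at fixture y = 55 to 145 mm, x = -45 to 45 mm, top 57 mm above the counter; this point is at x = 0, y = 75 mm. A chrome push button, 30 mm wide, 14 mm tall, stands at y = 122 mm. Axes as the fixture's.
- section (a joint): Slide of the section along the fixture's +y (m): 0 at the start (plunger in the middle hole, knob axis at fixture y = -55 mm), +0.050 at the next hole towards the mechanism, -0.050 at the hole away from it; stops at +-0.055. Rubs with about 1.5 N. Locked, with 2 mm play each way, while the plunger is down in a hole.
- fork_tip (a point): Middle of the open end of the section's flat steel fork, on its upper face 68 mm above the counter, 92 mm from the knob axis towards the mechanism. Fork 40 mm wide, 6 mm thick; slot 16 mm wide, 24 mm long, open to the mechanism. At the start it is 38 mm short of the opening's centre, at the next hole 12 mm past it. The section's silver saddle below is 70 x 60 mm.
- plunger (a joint): Lift of the lock plunger (m): 0 fully down (12 mm into a hole of the bar), +0.018 at its upper stop, free of the bar above 0.012. A spring pulls it down with 6 N at 0 and 9.6 N at 0.018, so let go it drops; between holes its round-ended 10 mm pin rides on the bar at 0.012.
- knob: Black knob of the lock plunger, an upright ribbed cylinder 26 mm across and 28 mm tall on top of the section, rising and sliding with plunger and section. Origin at the centre of its underside, 86 mm above the counter when the plunger is down. Below it a 24 mm collar reaches up to 80 mm.
- gauge_pin: Loose steel gauge pin, 83 mm long, about 70 g: shank 9 mm wide, 55 mm long, tapered foot; on top a ribbed round head 20 mm wide, 28 mm long. Origin at the foot, z towards the head. Starts upright in the stand, foot 10 mm and head 65 to 93 mm above the counter. Fully home, its foot is 35 mm below the opening's mouth, its head's underside 20 mm above the mechanism.
- stand: Wooden stand for the gauge pin, fixed, 70 x 70 x 40 mm, one hole 10.6 mm across and 30 mm deep in the centre of its top. Origin at the centre of its underside.
- reset_arm: Bystander: flat brass arm 110 mm long, 16 mm tall at most, lying; origin under its middle.
- pointer_hub: Bystander: silver aluminium hub, 44 mm across, 22 mm tall; origin at the centre of its underside.
- bolt_a: Bystander: iron bolt standing on its 24 mm square head, 45 mm tall; origin under its head.
- bolt_b: Bystander: a second bolt like bolt_a.
- flag_window: Bystander: ruby glass plate 63 x 45 x 5 mm, lying; origin at the centre of its underside.
- cup: Bystander: small steel cup 64 mm across, 45 mm tall; origin at the centre of its underside.
- screwdriver: Bystander: a screwdriver, lying.
Mind the look-alikes: they are no part of the job. Of the things that look like the gauge_pin, the smallest one is meant.

How it is judged:
By the outcome, as a careful person would: the job done as asked, in the order asked, and still so for the second after the job is handed in, while the arm keeps its last pose, push and grip.
It also fails if it takes over 54 s, if anything falls off the work surface, if the arm or the gripper's body presses on something with over 40 N, if the wrist force passes 120 N, or if a joint passes its speed limit or range.

## Working session

There is one attempt and no reset: what is moved stays moved. The work goes in short steps, Python scripts to look and compute and a shell command to move; the robot and the scene stay as the last step left them, time stands still between calls to the robot, and variables do not carry over. Pictures are saved under pics/ and viewed, and the job is handed in when it is done.

```bash
mkdir -p pics; ls
cat > h.py <<'E'
import numpy as np, cv2
from station import env, read_camera, job_done, search_frame, trace, spot_point
def st():
    s=env.get_state()
    print({k:np.round(s[k],4).tolist() for k in ['time_s','position','ee_rot','wrist_force','grip_width','q']})
    return s
E
python3 - <<'E'
from h import *
s=st()
for c in ['scene','top']:
    p=read_camera(c); cv2.imwrite(f'pics/{c}0.png',p['color'])
    print(c,p['fx'],p['cx'],p['cy'],np.round(p['cam_to_world'],3).tolist())
    for n in ['fixture','opening','fork_tip','knob','gauge_pin','stand','cup','pointer_hub','bolt_a']:
        try:
            for r in spot_point(n,p)[:4]: print(n,np.round(r['point'],4),round(r['score'],2))
        except Exception as e: print(n,e)
st()
E
```

```text
pics
{'time_s': 0.0, 'position': [0.2414, -0.6302, 0.2429], 'ee_rot': [-0.1282, -0.6952, -0.129, 0.6954], 'wrist_force': [0.6131, -0.0292, 0.4837], 'grip_width': 1.0006, 'q': [-1.2428, 0.1165, 1.4423, -0.0, 1.584, -0.0378]}
scene 454.50853734004266 317.57306094480543 208.58821782438702 [[-0.465, -0.47, 0.75, 1.364], [0.885, -0.243, 0.396, 0.448], [-0.004, 0.849, 0.529, 0.636], [0.0, 0.0, 0.0, 1.0]]
fixture [ 0.5266 -0.1163 -0.0017] 0.91
fixture [ 0.3734 -0.1587  0.0019] 0.6
opening [ 0.5018 -0.044   0.0606] 0.65
fork_tip [ 0.5178 -0.0842  0.0691] 0.78
knob [ 0.543  -0.1701  0.0861] 0.6
knob [0.5213 0.2933 0.0055] 0.44
gauge_pin [6.231e-01 2.798e-01 4.000e-04] 0.84
gauge_pin [0.5397 0.1931 0.0038] 0.72
gauge_pin [0.5266 0.2929 0.0055] 0.44
stand [ 0.5243  0.2938 -0.0025] 0.93
stand [0.7542 0.2219 0.0008] 0.4
stand [ 3.888e-01  1.117e-01 -3.000e-04] 0.35
cup [ 0.3646 -0.0452  0.0011] 0.86
pointer_hub [7.414e-01 1.840e-02 3.000e-04] 0.53
bolt_a [7.507e-01 2.193e-01 3.000e-04] 0.78
bolt_a [ 0.4582  0.1548 -0.0021] 0.38
top 385.8767278552116 316.39796337012507 197.00132829532984 [[-0.047,
[... 167 characters left out ...]
0473  0.0597] 0.73
opening [ 0.7448  0.2169 -0.0028] 0.3
fork_tip [ 0.5155 -0.0818  0.0676] 0.67
knob [ 0.5402 -0.1733  0.0857] 0.61
gauge_pin [ 0.536   0.1945 -0.0023] 0.71
gauge_pin [0.5242 0.2882 0.0076] 0.66
gauge_pin [ 0.6249  0.2787 -0.0009] 0.57
stand [ 0.5257  0.2897 -0.0008] 0.82
cup [ 0.3585 -0.0437  0.0047] 0.94
cup [ 0.5106 -0.0814  0.07  ] 0.48
pointer_hub [0.7436 0.017  0.0008] 0.76
bolt_a [ 0.7424  0.2195 -0.0026] 0.6
bolt_a [4.566e-01 1.549e-01 1.000e-04] 0.48
{'time_s': 1.0, 'position': [0.2414, -0.6303, 0.2437], 'ee_rot': [-0.1286, -0.6953, -0.1286, 0.6953], 'wrist_force': [0.7352, -0.6264, -0.0229], 'grip_width': 1.0033, 'q': [-1.2428, 0.116, 1.4416, -0.0, 1.584, -0.0378]}
```

View pics/scene0.png

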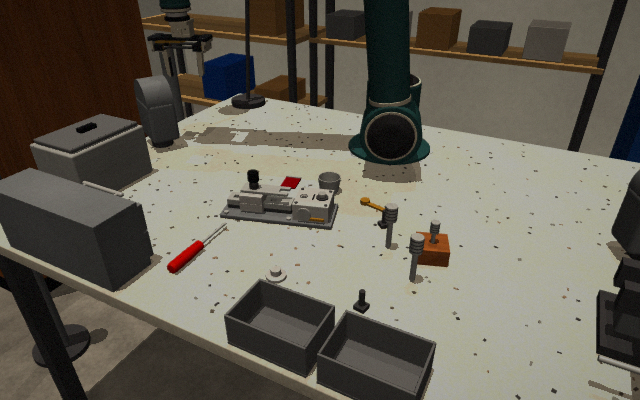

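View pics/top0.png

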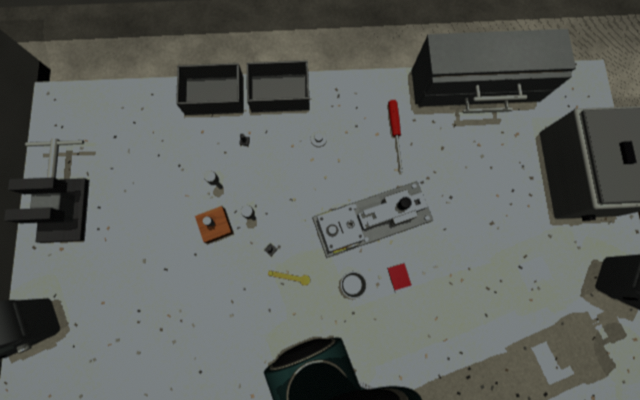

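```bash
cat >> h.py <<'E'
from scipy.spatial.transform import Rotation as Ro
def pose():
    s=env.get_state(); q=s['ee_rot']
    return np.array(s['position']),Ro.from_quat([q[1],q[2],q[3],q[0]]).as_matrix()
def plan(target,jaw_deg=None,R=None,p=None):
    """shift in tool axes to TCP target; turn needed so tool x down and tool y at jaw_deg (mod 180), rotvec in tool"""
    p0,R0=pose(); R0=R0 if R is None else R; p0=p0 if p is None else p
    d=R0.T@(np.array(target)-p0)
    a=np.degrees(np.arctan2(R0[1,1],R0[0,1]))
    print('R cols x',R0[:,0].round(3),'y',R0[:,1].round(3),'jaw',round(a,1),'shift tool',d.round(4),'dist',np.linalg.norm(d).round(4))
    if jaw_deg is not None:
        D=(jaw_deg-a+90)%180-90; j=np.radians(a+D)
        x=np.array([0,0,-1.]);y=np.array([np.cos(j),np.sin(j),0]);T=np.c_[x,y,np.cross(x,y)]
        print('turn',Ro.from_matrix(R0.T@T).as_rotvec().round(4),'shift in final axes',(T.T@(np.array(target)-p0)).round(4))
def wrist():
    p,R=pose(); c=read_camera('wrist'); T=np.eye(4);T[:3,:3]=R;T[:3,3]=p
    return c,T@c['T_tool_cam']
def wproj(c,M,P):
    v=np.linalg.inv(M)@np.r_[P,1.];v=v[:3]; x,y,z=v[0],-v[1],-v[2]
    r=np.hypot(x,y);th=np.arctan2(r,z); 
    return np.array([c['cx']+c['fx']*th*x/r,c['cy']+c['fy']*th*y/r])
def wray(c,M,uv,zw=None):
    a=(uv[0]-c['cx'])/c['fx'];b=(uv[1]-c['cy'])/c['fy'];th=np.hypot(a,b)
    d=np.array([np.sin(th)*a/th,-np.sin(th)*b/th,-np.cos(th)]);d=M[:3,:3]@d;o=M[:3,3]
    return d if zw is None else o+d*(zw-o[2])/d[2]
E
python3 - <<'E'
from h import *
plan([0.50,-0.2,0.27]); plan([0.50,0.1,0.27]);
p,R=pose(); print(R.round(3))
E
```

```text
R cols x [-0. -0. -1.] y [ 0.358 -0.934  0.   ] jaw -69.0 shift tool [-0.0263 -0.3094 -0.3954] dist 0.5027
R cols x [-0. -0. -1.] y [ 0.358 -0.934  0.   ] jaw -69.0 shift tool [-0.0263 -0.5895 -0.5027] dist 0.7752
[[-0.     0.358 -0.934]
 [-0.    -0.934 -0.358]
 [-1.     0.     0.   ]]
```

```bash
python3 -m crank '[[1,[-0.002,-0.012,-0.015],[0,0,0]],[1,[-0.002,-0.024,-0.030],[0,0,0]],[1,[-0.002,-0.024,-0.030],[0,0,0]],[1,[-0.002,-0.024,-0.030],[0,0,0]],[1,[-0.002,-0.024,-0.030],[0,0,0]],[1,[-0.002,-0.024,-0.030],[0,0,0]],[1,[-0.002,-0.024,-0.030],[0,0,0]],[1,[-0.002,-0.024,-0.030],[0,0,0]]]'
python3 -m crank '[[1,[-0.002,-0.024,-0.030],[0,0,0]],[1,[-0.002,-0.024,-0.030],[0,0,0]],[1,[-0.002,-0.024,-0.030],[0,0,0]],[1,[-0.002,-0.024,-0.030],[0,0,0]],[1,[-0.002,-0.024,-0.030],[0,0,0]],[1,[0,-0.012,-0.015],[0,0,0]],[1,[0,0,0],[0,0,0]]]'
python3 - <<'E'
from h import *
st(); c,M=wrist(); print(c['fx'],c['cx'],c['cy'],np.round(c['T_tool_cam'],3).tolist())
cv2.imwrite('pics/w1.png',c['color'])
for n in ['opening','knob','fork_tip','fixture']:
    for r in spot_point(n,c)[:3]: print(n,np.round(r['point'],4),round(r['score'],2),wproj(c,M,r['point']).round(1))
plan([0.505,0.27,0.25])
E
```

```text
time_s: 1.67
position: [0.3877, -0.3801, 0.26]
ee_rot: [0.129, 0.695, 0.128, -0.695]
wrist_force: [0.2, -0.7, 0.1]
grip_width: 1.001
time_s: 2.25
position: [0.4955, -0.1965, 0.2699]
ee_rot: [0.13, 0.695, 0.13, -0.695]
wrist_force: [0.1, -0.3, -0.6]
grip_width: 1.0
{'time_s': 2.25, 'position': [0.4955, -0.1965, 0.2699], 'ee_rot': [0.1297, 0.6954, 0.1299, -0.6948], 'wrist_force': [0.1159, -0.2979, -0.5779], 'grip_width': 1.0002, 'q': [-0.4257, -0.2015, 1.707, 0.0008, 1.6356, 0.7758]}
309.70691628693146 316.41076626365015 201.96943371732507 [[-0.001, 0.254, -0.967, -0.141], [1.0, 0.0, -0.001, -0.001], [-0.0, -0.967, -0.254, -0.07], [0.0, 0.0, 0.0, 1.0]]
opening [ 0.5017 -0.0491  0.0563] 0.85 [203.4 135. ]
knob [ 0.5422 -0.1676  0.0837] 0.93 [307.6 137.4]
knob [3.892e-01 1.199e-01 1.000e-04] 0.33 [106.5 169.6]
fork_tip [ 0.5133 -0.0816  0.0662] 0.78 [228.4 134.8]
fixture [ 5.252e-01 -1.173e-01 -4.000e-04] 0.65 [269.5 133.2]
R cols x [-0. -0. -1.] y [ 0.357 -0.934  0.   ] jaw -69.1 shift tool [ 0.0195 -0.4353 -0.1784] dist 0.4709
```

View pics/w1.png

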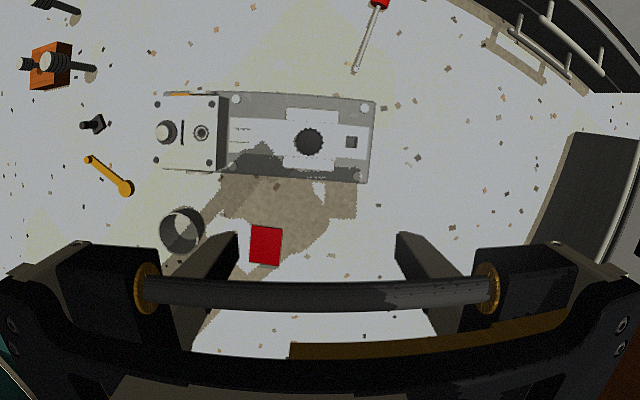

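```bash
python3 -m crank '[[0.5,[0.001,-0.018,-0.007],[0,0,0]],[0.5,[0.002,-0.036,-0.015],[0,0,0]],[0.5,[0.002,-0.036,-0.015],[0,0,0]],[0.5,[0.002,-0.036,-0.015],[0,0,0]],[0.5,[0.002,-0.036,-0.015],[0,0,0]],[0.5,[0.002,-0.036,-0.015],[0,0,0]],[0.5,[0.002,-0.036,-0.015],[0,0,0]],[0.5,[0.002,-0.036,-0.015],[0,0,0]]]'
python3 -m crank '[[0.5,[0.002,-0.036,-0.015],[0,0,0]],[0.5,[0.002,-0.036,-0.015],[0,0,0]],[0.5,[0.002,-0.036,-0.015],[0,0,0]],[0.5,[0.002,-0.036,-0.015],[0,0,0]],[0.5,[0,-0.018,-0.007],[0,0,0]],[0.5,[0,0,0],[0,0,0]]]'
python3 - <<'E'
from h import *
st(); c,M=wrist()
cv2.imwrite('pics/w2.png',c['color'])
for n in ['stand','gauge_pin']:
    for r in spot_point(n,c)[:3]: print(n,np.round(r['point'],4),round(r['score'],2),wproj(c,M,r['point']).round(1))
plan([0.525,0.29,0.2],45)
E
```

```text
time_s: 3.17
position: [0.5018, 0.0935, 0.2548]
ee_rot: [0.128, 0.696, 0.128, -0.695]
wrist_force: [0.4, -0.9, -0.3]
grip_width: 0.511
time_s: 3.67
position: [0.5067, 0.2702, 0.246]
ee_rot: [-0.129, -0.695, -0.129, 0.696]
wrist_force: [0.0, -0.6, -0.1]
grip_width: 0.498
{'time_s': 3.6667, 'position': [0.5067, 0.2702, 0.246], 'ee_rot': [-0.129, -0.6948, -0.1293, 0.6956], 'wrist_force': [0.0171, -0.5528, -0.0541], 'grip_width': 0.4982, 'q': [0.4452, -0.1038, 1.6587, 0.0006, 1.5876, 1.6487]}
stand [ 0.5248  0.2946 -0.002 ] 0.75 [304.2 157.1]
gauge_pin [0.5221 0.2881 0.0122] 0.89 [308.  162.3]
gauge_pin [ 5.350e-01  1.963e-01 -4.000e-04] 0.86 [378.6 177.7]
gauge_pin [ 0.6204  0.2821 -0.0008] 0.63 [341.2  90. ]
R cols x [-0. -0. -1.] y [ 0.357 -0.934  0.   ] jaw -69.1 shift tool [ 0.0466 -0.0152 -0.0251] dist 0.055
turn [ 1.1504e+00  0.0000e+00 -4.0000e-04] shift in final axes [ 0.0466 -0.0291  0.0036]
```

View pics/w2.png

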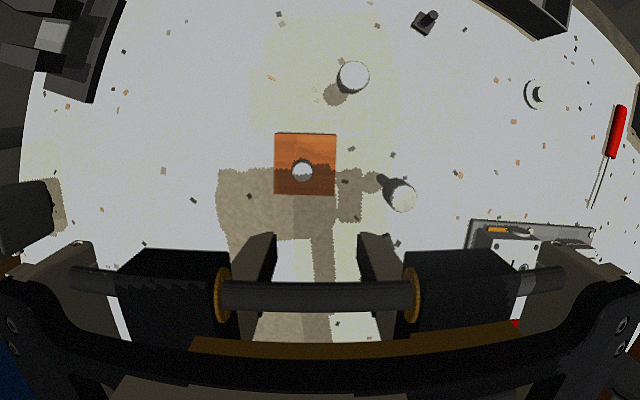

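Run:
```python
from h import *
c,M=wrist()
def cloud(c,M):
    vv,uu=np.mgrid[0:400,0:640]
    a=(uu-c['cx'])/c['fx'];b=(vv-c['cy'])/c['fy'];th=np.hypot(a,b)+1e-9
    z=c['depth'];X=np.stack([z*np.tan(th)*a/th,-z*np.tan(th)*b/th,-z],-1)
    return X@M[:3,:3].T+M[:3,3]
P=cloud(c,M)
for (u,v) in [(302,169),(399,195),(353,76)]:
    w=P[v-18:v+18,u-18:u+18].reshape(-1,3); d=c['depth'][v-18:v+18,u-18:u+18].ravel()>0
    w=w[d]; zt=np.percentile(w[w[:,2]>0.06][:,2],80); t=w[abs(w[:,2]-zt)<.004]
    print(zt.round(4),len(t),t.mean(0).round(4),(t[:,:2].min(0)+t[:,:2].max(0))/2,np.ptp(t[:,:2],axis=0).round(4))
print(wray(c,M,(302,169),.093))
cv2.imwrite('pics/w2c.png',cv2.resize(c['color'][130:220,250:350],None,fx=6,fy=6,interpolation=cv2.INTER_NEAREST))
```

```text
0.0934 335 [0.5225 0.2918 0.0928] [0.52178506 0.29176227] [0.0207 0.0203]
0.115 616 [0.537  0.1968 0.1145] [0.53677317 0.19639271] [0.0271 0.0262]
0.1151 708 [0.6225 0.2811 0.1145] [0.62275585 0.28121747] [0.0268 0.027 ]
[0.52510829 0.28942171 0.093     ]
```

View pics/w2c.png

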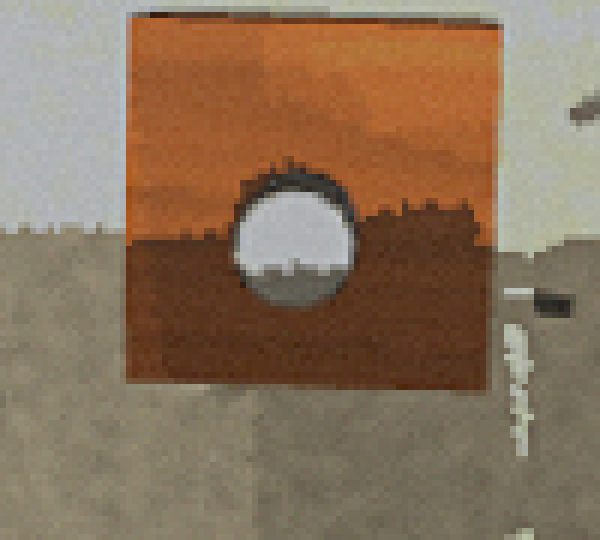

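Run:
```python
from h import *
c,M=wrist()
P=wray(c,M,(299.3,171.2),.093); print(P)
# stand top corners, z=.04
k=[(250+x/6-.5,130+y/6-.5) for x,y in [(130,18),(501,26),(489,390),(127,382)]]
print(np.array([wray(c,M,u,.04) for u in k]).round(4), np.mean([wray(c,M,u,.04) for u in k],0))
for n in (P,[0.5235,0.290,0]): plan([n[0],n[1],0.151])
```

```text
[0.52222734 0.2908614  0.093     ]
[[0.5437 0.3357 0.04  ]
 [0.5665 0.2702 0.04  ]
 [0.5008 0.247  0.04  ]
 [0.4774 0.3129 0.04  ]] [0.52212135 0.29145418 0.04      ]
R cols x [ 0.  0. -1.] y [ 0.356 -0.934  0.   ] jaw -69.1 shift tool [ 0.0959 -0.0173 -0.0228] dist 0.1001
R cols x [ 0.  0. -1.] y [ 0.356 -0.934  0.   ] jaw -69.1 shift tool [ 0.0959 -0.016  -0.0237] dist 0.1001
```

```bash
python3 -m crank '[[0.45,[0.016,-0.009,-0.011],[0,0,0]],[0.45,[0.02,-0.0085,-0.0118],[0,0,0]],[0.45,[0.03,0,0],[0,0,0]],[0.45,[0.029,0,0],[0,0,0]],[0.45,[0,0,0],[0,0,0]],[0.45,[0,0,0],[0,0,0]]]'
python3 - <<'E'
from h import *
st(); c,M=wrist()
cv2.imwrite('pics/w3.png',c['color'])
plan([.5222,.2911,.091])
print(wproj(c,M,[.5222,.2911,.093]))
E
```

```text
time_s: 4.42
position: [0.5215, 0.2913, 0.1513]
ee_rot: [-0.128, -0.695, -0.128, 0.696]
wrist_force: [0.4, -0.3, -0.1]
grip_width: 0.451
{'time_s': 4.4167, 'position': [0.5215, 0.2913, 0.1513], 'ee_rot': [-0.1284, -0.6947, -0.1279, 0.6961], 'wrist_force': [0.3546, -0.2757, -0.0939], 'grip_width': 0.4508, 'q': [0.4667, -0.0111, 1.7242, -0.0001, 1.4305, 1.673]}
R cols x [ 0.001  0.    -1.   ] y [ 0.357 -0.934 -0.   ] jaw -69.1 shift tool [0.0622 0.0006 0.0003] dist 0.0622
[318.25426582 225.51340108]
```

View pics/w3.png

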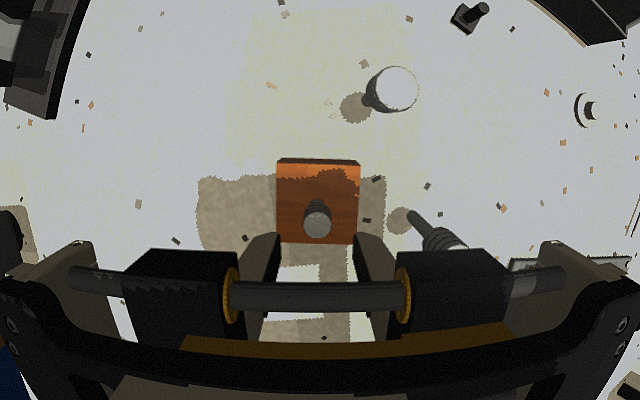

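```bash
python3 -m crank '[[0.45,[0.02,0,0],[0,0,0]],[0.45,[0.025,0.0005,0],[0,0,0]],[0.45,[0.015,0,0],[0,0,0]],[0.45,[0,0,0],[0,0,0]],[0.15,[0,0,0],[0,0,0]],[0.1,[0,0,0],[0,0,0]],[0.1,[0,0,0],[0,0,0]],[0.1,[0,0,0],[0,0,0]]]' 25
python3 -m crank '[[0.1,[0,0,0],[0,0,0]],[0.1,[0,0,0],[0,0,0]]]'
python3 - <<'E'
from h import *
st(); c,M=wrist()
cv2.imwrite('pics/w4.png',c['color'])
E
```

```text
time_s: 5.13
position: [0.5225, 0.2922, 0.0933]
ee_rot: [0.128, 0.696, 0.129, -0.695]
wrist_force: [-0.6, -1.9, 1.3]
grip_width: 0.215
time_s: 5.3
position: [0.5225, 0.2922, 0.0931]
ee_rot: [0.128, 0.696, 0.129, -0.695]
wrist_force: [0.3, -0.1, 6.6]
grip_width: 0.211
{'time_s': 5.3, 'position': [0.5225, 0.2922, 0.0931], 'ee_rot': [0.1284, 0.696, 0.1288, -0.6946], 'wrist_force': [0.2521, -0.0531, 6.5626], 'grip_width': 0.2112, 'q': [0.4674, 0.0313, 1.7796, -0.0001, 1.3285, 1.6724]}
```

View pics/w4.png

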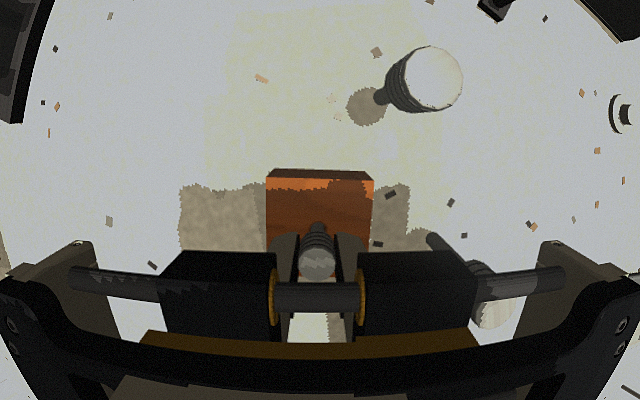

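```bash
python3 -m crank '[[0.1,[-0.004,0,0],[0,0,0]],[0.1,[-0.004,0,0],[0,0,0]],[0.1,[0,0,0],[0,0,0]]]'
python3 - <<'E'
from h import *
st(); c=read_camera('scene')
cv2.imwrite('pics/s4.png',cv2.resize(c['color'][150:310,340:500],None,fx=4,fy=4))
E
```

```text
time_s: 5.6
position: [0.5221, 0.2921, 0.1008]
ee_rot: [0.128, 0.696, 0.129, -0.695]
wrist_force: [0.5, 0.4, 0.2]
grip_width: 0.212
{'time_s': 5.6, 'position': [0.5221, 0.2921, 0.1008], 'ee_rot': [0.1285, 0.6957, 0.1287, -0.695], 'wrist_force': [0.4988, 0.4229, 0.1513], 'grip_width': 0.2123, 'q': [0.4675, 0.0249, 1.7731, 0.0001, 1.3425, 1.6724]}
```

View pics/s4.png

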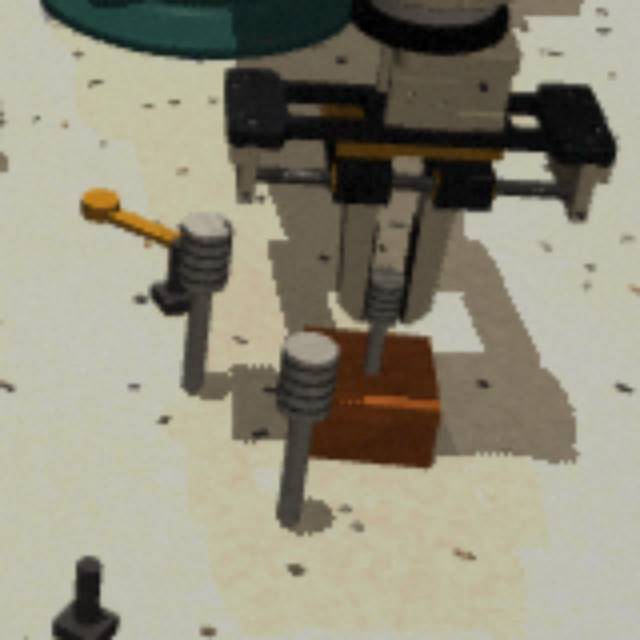

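```bash
python3 -m crank '[[0.1,[-0.015,0,0],[0,0,0]],[0.1,[-0.03,0,0],[0,0,0]],[0.1,[-0.035,0,0],[0,0,0]],[0.1,[-0.035,0,0],[0,0,0]],[0.1,[-0.018,0,0],[0,0,0]],[0.1,[0,0,0],[0,0,0]],[0.1,[0,0,0],[0,0,0]]]'
python3 - <<'E'
from h import *
st(); c,M=wrist()
cv2.imwrite('pics/w5.png',cv2.resize(c['color'][180:320,220:420],None,fx=4,fy=4))
plan([0.5018,-0.047,.235],107.4)
for P in ([0,0,0],):
  pass
p,R=pose()
for d in (-.008,.02,.075):
  print(d,wproj(c,M,p+R@[d,0,0]))
E
```

```text
time_s: 6.23
position: [0.522, 0.2921, 0.2332]
ee_rot: [0.128, 0.696, 0.129, -0.695]
wrist_force: [-0.7, -0.8, -1.3]
grip_width: 0.206
{'time_s': 6.2333, 'position': [0.522, 0.2921, 0.2332], 'ee_rot': [0.1285, 0.6958, 0.1288, -0.6949], 'wrist_force': [-0.6962, -0.8208, -1.326], 'grip_width': 0.2056, 'q': [0.4675, -0.0487, 1.6273, 0.0, 1.5617, 1.6724]}
R cols x [-0.001 -0.    -1.   ] y [ 0.358 -0.934  0.   ] jaw -69.0 shift tool [-0.0032  0.3094  0.1398] dist 0.3395
turn [ 0.0622  0.0008 -0.0001] shift in final axes [-0.0033  0.3175  0.1203]
-0.008 [318.34899985 270.94749342]
0.02 [318.03702183 248.42945454]
0.075 [317.62489215 219.05739979]
```

View pics/w5.png

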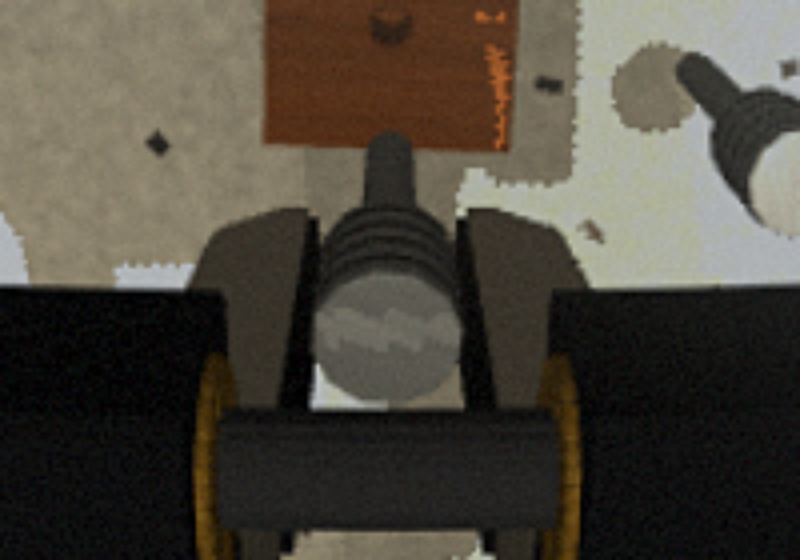

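```bash
python3 -m crank '[[0.1,[0,0,0],[0.0622,0,0]],[0.1,[0,0.016,0.006],[0,0,0]],[0.1,[0,0.0317,0.012],[0,0,0]],[0.1,[0,0.0317,0.012],[0,0,0]],[0.1,[0,0.0317,0.012],[0,0,0]],[0.1,[0,0.0317,0.012],[0,0,0]],[0.1,[0,0.0317,0.012],[0,0,0]],[0.1,[0,0.0317,0.012],[0,0,0]]]'
python3 -m crank '[[0.1,[0,0.0317,0.012],[0,0,0]],[0.1,[0,0.0317,0.012],[0,0,0]],[0.1,[0,0.0317,0.012],[0,0,0]],[0.1,[0,0.0162,0.0063],[0,0,0]],[0.1,[0,0,0],[0,0,0]],[0.1,[0,0,0],[0,0,0]]]'
python3 - <<'E'
from h import *
st(); c,M=wrist()
cv2.imwrite('pics/w6f.png',c['color'])
cv2.imwrite('pics/w6.png',cv2.resize(c['color'][130:270,220:420],None,fx=4,fy=4,interpolation=cv2.INTER_CUBIC))
plan([0.5018,-0.047,.235],107.4)
print(wproj(c,M,[.5018,-.047,.057]))
for n in ['opening','fork_tip','knob']:
    for r in spot_point(n,c)[:2]: print(n,np.round(r['point'],4),round(r['score'],2),wproj(c,M,r['point']).round(1))
np.savez('w6.npz',M=M)
E
```

```text
time_s: 6.95
position: [0.5082, 0.0704, 0.2306]
ee_rot: [-0.107, -0.698, -0.107, 0.7]
wrist_force: [-0.0, -0.5, -0.2]
grip_width: 0.205
time_s: 7.45
position: [0.5015, -0.0476, 0.2309]
ee_rot: [-0.106, -0.698, -0.107, 0.7]
wrist_force: [0.3, 0.3, -0.8]
grip_width: 0.209
{'time_s': 7.45, 'position': [0.5015, -0.0476, 0.2309], 'ee_rot': [-0.1059, -0.6983, -0.1066, 0.6999], 'wrist_force': [0.3321, 0.2801, -0.7546], 'grip_width': 0.2087, 'q': [-0.1453, -0.2584, 1.8169, 0.0002, 1.5856, 1.1238]}
R cols x [-0.002  0.001 -1.   ] y [ 0.298 -0.954 -0.001] jaw -72.6 shift tool [-0.0038  0.0002 -0.0001] dist 0.0038
turn [-0.0009  0.0017  0.0011] shift in final axes [-0.0038  0.0002 -0.0001]
[316.87427587 188.96131121]
opening [ 0.5023 -0.0463  0.0562] 0.66 [316.4 188.2]
opening [ 0.516  -0.0816  0.0682] 0.25 [353.8 188.2]
fork_tip [ 0.5168 -0.0785  0.068 ] 0.88 [351.2 186.6]
knob [ 0.5431 -0.1716  0.0848] 0.75 [446.6 193.3]
```

View pics/w6.png

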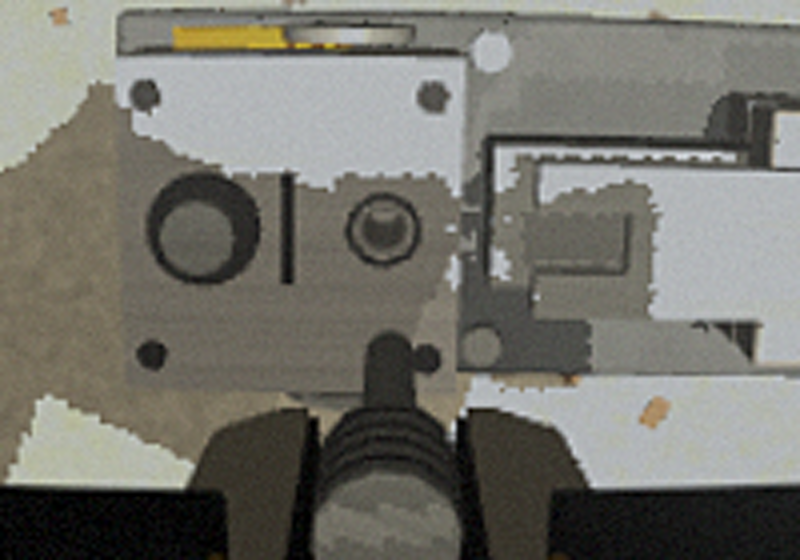

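View pics/w6f.png

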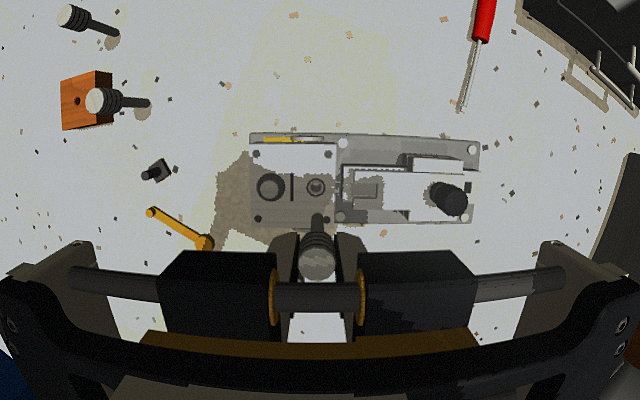

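Run:
```python
from h import *
M=np.load('w6.npz')['M']; p,R=pose()
c=read_camera('wrist')
P=wray(c,M,(315.4,187.1),.057);print(P, R.T@(P-p))
for d in (0,.083,.174): print(d,wproj(c,M,p+R@[d,0,0]))
```

```text
[ 0.50323695 -0.04494712  0.057     ] [ 0.17504318 -0.00057911 -0.00168839]
0 [315.51737584 263.65565887]
0.083 [315.80514159 214.81030543]
0.174 [315.96136198 188.89903702]
```

```bash
cat >> h.py <<'E'
def tray(c,uv,x):
    """tool-frame point on pixel ray at tool x"""
    return wray_t(c,np.array(c['T_tool_cam']),uv,x)
def wray_t(c,T,uv,x):
    d=wray(c,T,uv);o=T[:3,3];return o+d*(x-o[0])/d[0]
E
python3 - <<'E'
from h import *
c=read_camera('wrist');T=np.array(c['T_tool_cam'])
for d in (0,.083,.174): print(d,wproj(c,T,[d,0,0]))
print('ring',tray(c,(315.4,187.1),.174))
print('head',tray(c,(317,263.75),.0),'foot',tray(c,(317.2,215.5),.083))
g=c['color'];cv2.imwrite('pics/w7.png',cv2.resize(g[170:280,270:370],None,fx=6,fy=6,interpolation=cv2.INTER_CUBIC))
E
```

```text
0 [318.1449742  264.25605691]
0.083 [317.47896367 215.64288926]
0.174 [317.11803304 189.72954879]
ring [ 0.174      -0.00178792 -0.00280146]
head [ 0.         -0.00057814 -0.00028701] foot [ 0.083      -0.00021143 -0.00011344]
```

View pics/w7.png

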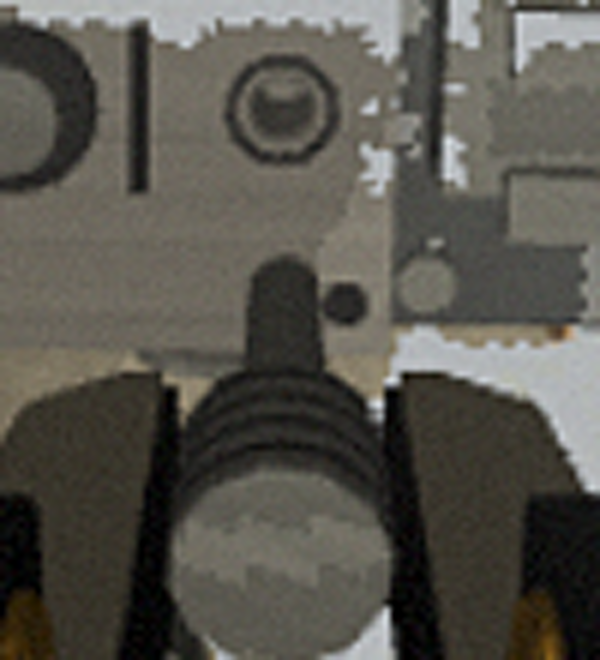

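```bash
python3 -m crank '[[0.1,[0.015,-0.001,-0.0025],[0,0,0]],[0.1,[0.03,0,0],[0,0,0]],[0.1,[0.024,0,0],[0,0,0]],[0.1,[0.008,0,0],[0,0,0]],[0.1,[0,0,0],[0,0,0]],[0.1,[0,0,0],[0,0,0]]]'
python3 - <<'E'
from h import *
s=st()
c=read_camera('wrist');T=np.array(c['T_tool_cam'])
for d in (0,.083,s['position'][2]-.057): print(d,wproj(c,T,[d,0,0]))
g=c['color'];cv2.imwrite('pics/w8.png',cv2.resize(g[170:280,270:370],None,fx=6,fy=6,interpolation=cv2.INTER_CUBIC))
c=read_camera('scene');cv2.imwrite('pics/s8.png',cv2.resize(c['color'][120:240,210:370],None,fx=5,fy=5,interpolation=cv2.INTER_CUBIC))
E
```

```text
time_s: 8.25
position: [0.5043, -0.045, 0.1565]
ee_rot: [0.107, 0.699, 0.107, -0.699]
wrist_force: [0.7, 1.0, -0.0]
grip_width: 0.208
{'time_s': 8.25, 'position': [0.5043, -0.045, 0.1565], 'ee_rot': [0.1071, 0.6991, 0.1071, -0.6988], 'wrist_force': [0.688, 1.0307, -0.0395], 'grip_width': 0.2077, 'q': [-0.1394, -0.222, 1.908, 0.0, 1.4553, 1.1273]}
0 [318.14390267 264.25428906]
0.083 [317.47818763 215.64186117]
0.09953065031622724 [317.3942263 209.5848077]
```

View pics/w8.png

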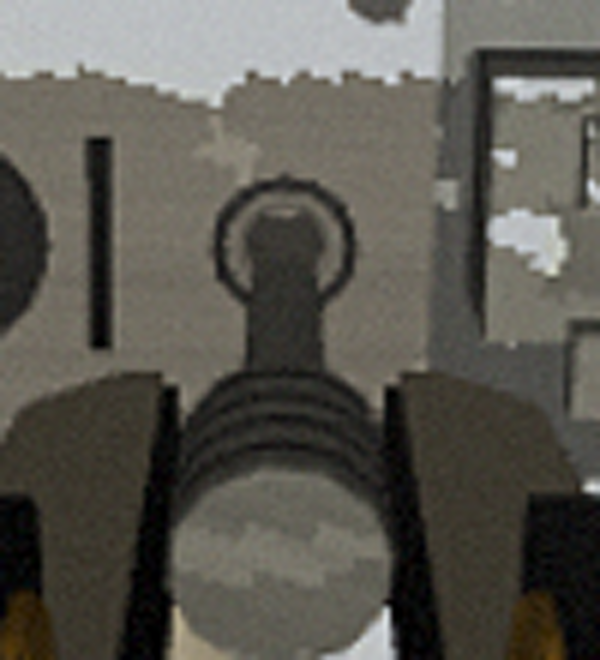

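View pics/s8.png

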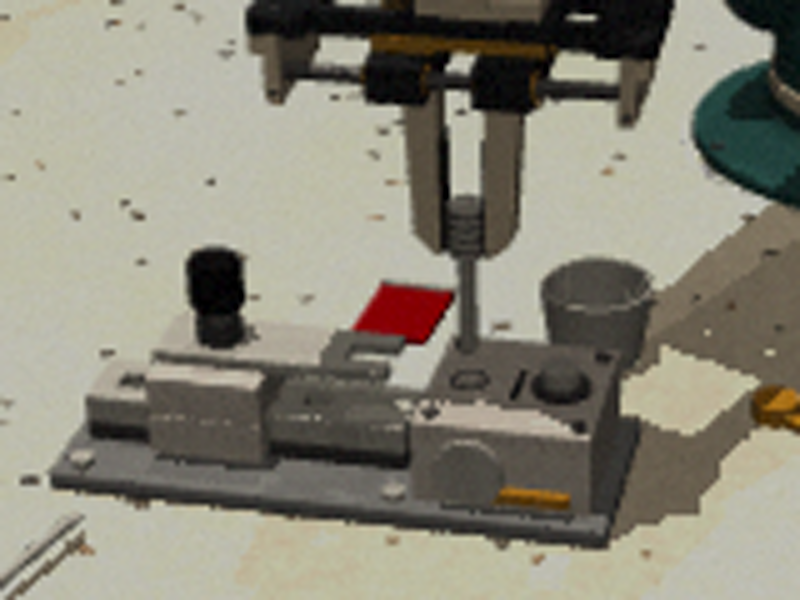

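```bash
python3 -m crank '[[0.1,[0.008,0,0.0003],[0,0,0]],[0.1,[0.006,0,0],[0,0,0]],[0.1,[0.004,0,0],[0,0,0]],[0.1,[0.003,0,0],[0,0,0]],[0.1,[0.003,0,0],[0,0,0]],[0.1,[0,0,0],[0,0,0]]]'
python3 - <<'E'
from h import *
st()
c=read_camera('wrist')
g=c['color'];cv2.imwrite('pics/w9.png',cv2.resize(g[170:280,270:370],None,fx=6,fy=6,interpolation=cv2.INTER_CUBIC))
E
```

```text
time_s: 8.85
position: [0.5036, -0.0453, 0.131]
ee_rot: [-0.107, -0.699, -0.107, 0.699]
wrist_force: [-0.2, -1.2, -0.8]
grip_width: 0.21
{'time_s': 8.85, 'position': [0.5036, -0.0453, 0.131], 'ee_rot': [-0.1068, -0.6987, -0.107, 0.6993], 'wrist_force': [-0.2442, -1.1523, -0.779], 'grip_width': 0.2104, 'q': [-0.1403, -0.2064, 1.9372, 0.0, 1.4116, 1.127]}
```

View pics/w9.png

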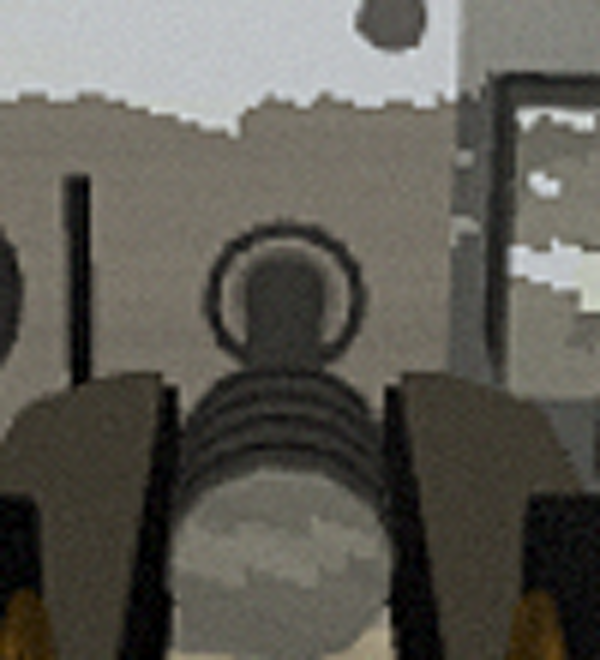

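```bash
python3 -m crank '[[0.1,[0.006,0,0],[0,0,0]],[0.1,[0.006,0,0],[0,0,0]],[0.1,[0.006,0,0],[0,0,0]],[0.1,[0.004,0,0],[0,0,0]],[0.1,[0,0,0],[0,0,0]]]'
python3 -m crank '[[0.1,[0.002,0,0],[0,0,0]],[0.1,[0.002,0,0],[0,0,0]],[0.1,[0,0,0],[0,0,0]]]'
```

```text
time_s: 9.32
position: [0.5033, -0.0453, 0.1084]
ee_rot: [-0.107, -0.698, -0.107, 0.7]
wrist_force: [0.4, -0.2, -0.8]
grip_width: 0.209
time_s: 9.57
position: [0.5038, -0.0454, 0.1055]
ee_rot: [0.107, 0.699, 0.107, -0.699]
wrist_force: [-0.6, -0.1, -0.8]
grip_width: 0.21
```

```bash
python3 -m crank '[[0.1,[0.0015,0,0],[0,0,0]],[0.1,[0.0015,0,0],[0,0,0]],[0.1,[0,0,0],[0,0,0]]]'
python3 - <<'E'
from h import *
c=read_camera('scene');cv2.imwrite('pics/s10.png',cv2.resize(c['color'][120:240,210:370],None,fx=5,fy=5,interpolation=cv2.INTER_CUBIC))
E
```

```text
time_s: 9.82
position: [0.5048, -0.0455, 0.1047]
ee_rot: [0.107, 0.7, 0.107, -0.698]
wrist_force: [-3.0, -0.4, 16.1]
grip_width: 0.21
```

View pics/s10.png

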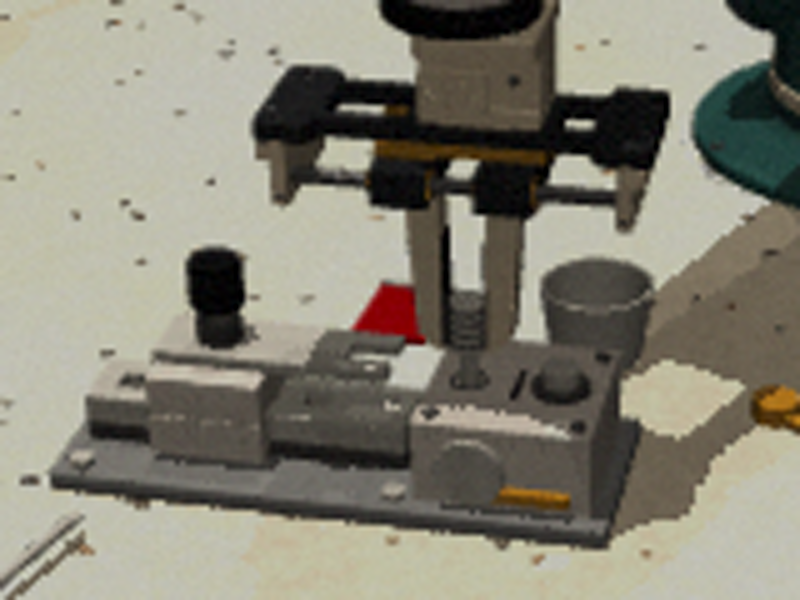

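```bash
python3 -m crank '[[0.36,[0,0,0],[0,0,0]],[0.36,[0,0,0],[0,0,0]],[0.36,[0,0,0],[0,0,0]]]'
python3 -m crank '[[0.36,[-0.01,0,0],[0,0,0]],[0.36,[-0.02,0,0],[0,0,0]],[0.4,[-0.03,0,0],[0,0,0]],[0.45,[-0.03,0,0],[0,0,0]],[0.5,[-0.02,0,0],[0,0,0]],[0.5,[0,0,0],[0,0,0]],[0.5,[0,0,0],[0,0,0]]]'
python3 - <<'E'
from h import *
st(); c,M=wrist()
cv2.imwrite('pics/w11.png',c['color'])
for n in ['knob','gauge_pin']:
    for r in spot_point(n,c)[:2]: print(n,np.round(r['point'],4),round(r['score'],2),wproj(c,M,r['point']).round(1))
c=read_camera('scene');cv2.imwrite('pics/s11.png',cv2.resize(c['color'][120:240,210:370],None,fx=5,fy=5,interpolation=cv2.INTER_CUBIC))
E
```

```text
time_s: 10.12
position: [0.5038, -0.0453, 0.1026]
ee_rot: [0.107, 0.699, 0.107, -0.699]
wrist_force: [0.3, -0.4, 0.3]
grip_width: 0.344
time_s: 10.7
position: [0.5041, -0.0454, 0.2141]
ee_rot: [0.107, 0.7, 0.107, -0.698]
wrist_force: [0.0, -0.3, -1.3]
grip_width: 0.499
{'time_s': 10.7, 'position': [0.5041, -0.0454, 0.2141], 'ee_rot': [0.1071, 0.6997, 0.1067, -0.6982], 'wrist_force': [0.0331, -0.2618, -1.2679], 'grip_width': 0.499, 'q': [-0.1402, -0.2506, 1.8376, 0.0, 1.5524, 1.127]}
knob [ 0.5394 -0.1704  0.0837] 0.83 [450.8 204.1]
knob [0.3874 0.119  0.0008] 0.48 [171.1 230.8]
gauge_pin [0.5386 0.1958 0.001 ] 0.8 [142.  103.5]
gauge_pin [ 0.6225  0.2815 -0.0026] 0.69 [111.7  33.7]
```

View pics/w11.png

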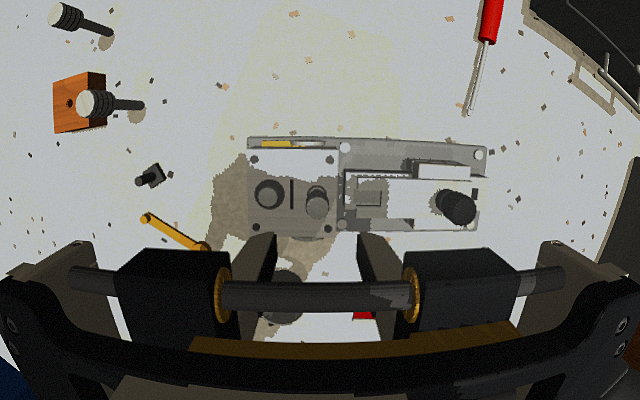

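View pics/s11.png

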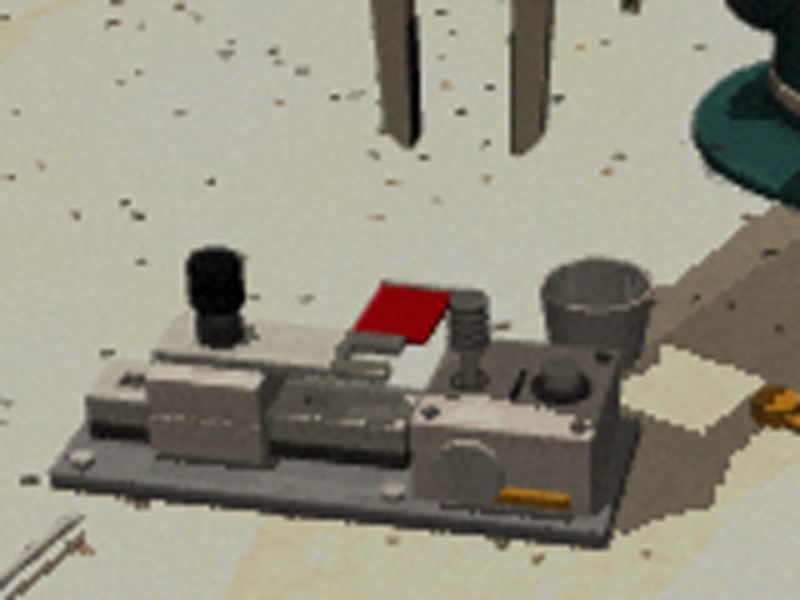

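```bash
python3 -m crank '[[0.5,[0.0,0.015,0],[0,0,0]],[0.5,[0.004,0.03,0],[0,0,0]],[0.5,[0.01,0.035,0],[0,0,0]],[0.5,[0.01,0.03,0],[0,0,0]],[0.5,[0,0.02,0],[0,0,0]],[0.5,[0,0,0],[0,0,0]],[0.5,[0,0,0],[0,0,0]]]'
python3 - <<'E'
from h import *
s=st()
c=read_camera('wrist');T=np.array(c['T_tool_cam'])
cv2.imwrite('pics/w12.png',c['color'])
print(c['shot'] if 'shot' in c else '')
print(wproj(c,T,[s['position'][2]-.114,0,0]))
E
```

```text
time_s: 11.48
position: [0.5424, -0.17, 0.1874]
ee_rot: [-0.106, -0.698, -0.107, 0.7]
wrist_force: [0.7, 0.7, -0.8]
grip_width: 0.502
{'time_s': 11.4833, 'position': [0.5424, -0.17, 0.1874], 'ee_rot': [-0.106, -0.6984, -0.1068, 0.6997], 'wrist_force': [0.6933, 0.6808, -0.8004], 'grip_width': 0.5015, 'q': [-0.3486, -0.0947, 1.7451, 0.0001, 1.4934, 0.9201]}
20
[317.53100382 219.5336431 ]
```

View pics/w12.png

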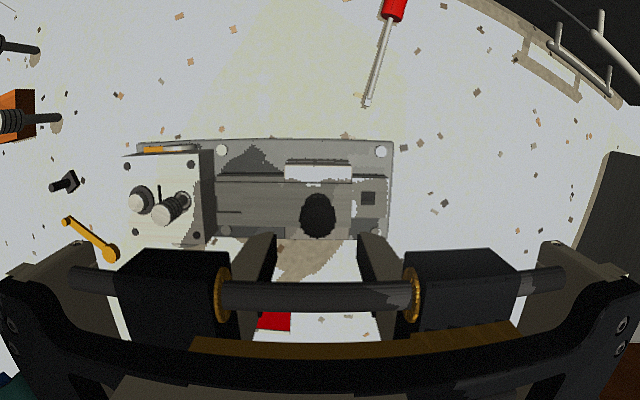

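```bash
python3 -m crank '[[0.5,[0.015,0,0.001],[0,0,0]],[0.5,[0.03,0,0],[0,0,0]],[0.5,[0.025,0,0],[0,0,0]],[0.5,[0.009,0,0],[0,0,0]],[0.5,[0,0,0],[0,0,0]],[0.35,[0,0,0],[0,0,0]],[0.2,[0,0,0],[0,0,0]],[0.2,[0,0,0],[0,0,0]]]' 40
python3 -m crank '[[0.2,[0,0,0],[0,0,0]],[0.2,[0,0,0],[0,0,0]],[0.2,[0,0,0],[0,0,0]]]'
python3 - <<'E'
from h import *
c=read_camera('scene');cv2.imwrite('pics/s13.png',cv2.resize(c['color'][120:240,210:370],None,fx=5,fy=5,interpolation=cv2.INTER_CUBIC))
E
```

```text
time_s: 12.2
position: [0.5423, -0.1697, 0.1113]
ee_rot: [0.107, 0.7, 0.107, -0.698]
wrist_force: [0.2, 0.0, -0.3]
grip_width: 0.333
time_s: 12.45
position: [0.5423, -0.1698, 0.1111]
ee_rot: [0.107, 0.7, 0.107, -0.698]
wrist_force: [-0.9, 0.8, 7.6]
grip_width: 0.273
```

View pics/s13.png

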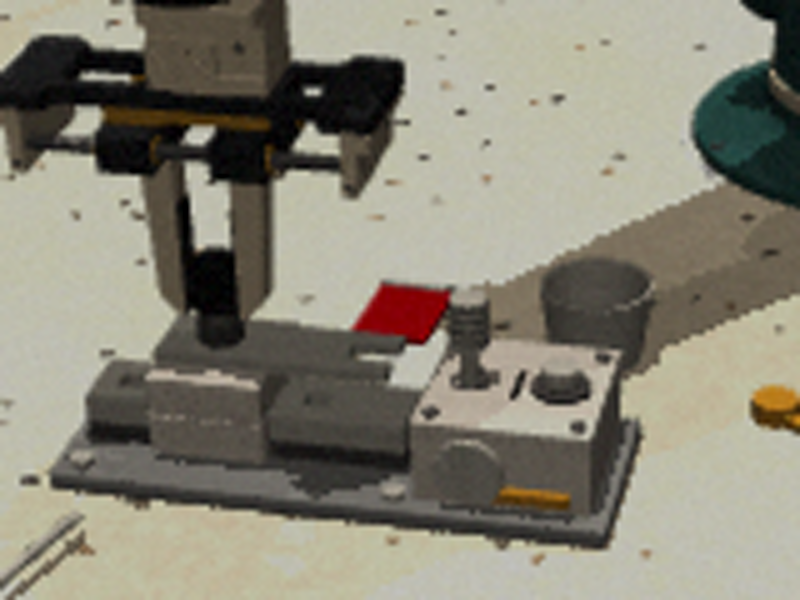

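```bash
python3 -m crank '[[0.2,[-0.004,0,0],[0,0,0]],[0.2,[-0.004,0,0],[0,0,0]],[0.2,[-0.004,0,0],[0,0,0]],[0.2,[-0.003,0,0],[0,0,0]],[0.2,[0,0,0],[0,0,0]]]'
python3 - <<'E'
from h import *
st();c=read_camera('scene');cv2.imwrite('pics/s14.png',cv2.resize(c['color'][120:240,210:370],None,fx=5,fy=5,interpolation=cv2.INTER_CUBIC))
E
```

```text
time_s: 12.92
position: [0.542, -0.1696, 0.1248]
ee_rot: [0.107, 0.699, 0.107, -0.699]
wrist_force: [5.2, 0.7, -8.8]
grip_width: 0.274
{'time_s': 12.9167, 'position': [0.542, -0.1696, 0.1248], 'ee_rot': [0.1069, 0.6992, 0.107, -0.6987], 'wrist_force': [5.1841, 0.7247, -8.7612], 'grip_width': 0.2744, 'q': [-0.3484, -0.06, 1.8161, 0.0005, 1.385, 0.9187]}
```

View pics/s14.png

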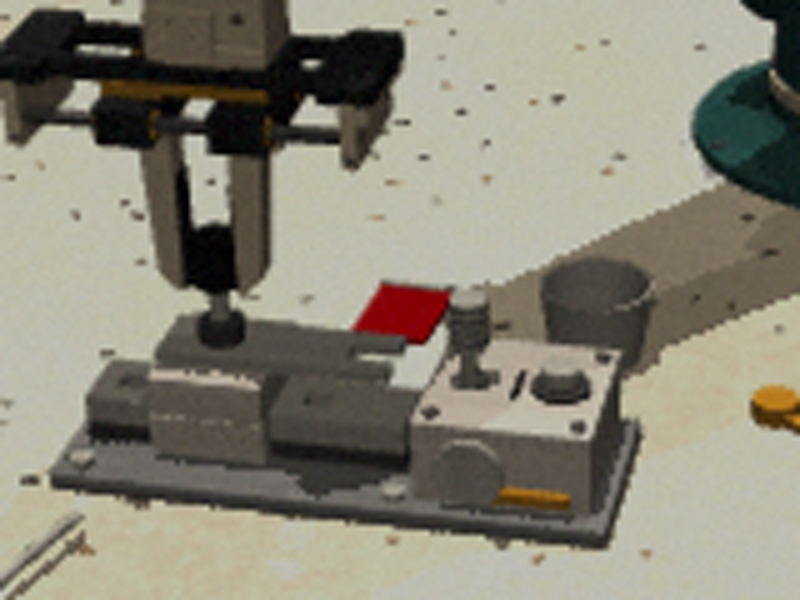

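```bash
python3 -m crank '[[0.2,[-0.001,0,-0.001],[0,0,0]],[0.2,[0,-0.004,0],[0,0,0]],[0.2,[0,-0.008,0],[0,0,0]],[0.2,[0,-0.008,0],[0,0,0]],[0.2,[0,0,0],[0,0,0]]]'
python3 - <<'E'
from h import *
st();c=read_camera('scene');cv2.imwrite('pics/s15.png',cv2.resize(c['color'][120:240,210:370],None,fx=5,fy=5,interpolation=cv2.INTER_CUBIC))
E
```

```text
time_s: 13.38
position: [0.5361, -0.1487, 0.1254]
ee_rot: [-0.107, -0.699, -0.108, 0.699]
wrist_force: [-1.5, 1.8, -10.4]
grip_width: 0.274
{'time_s': 13.3833, 'position': [0.5361, -0.1487, 0.1254], 'ee_rot': [-0.1068, -0.6988, -0.1075, 0.6991], 'wrist_force': [-1.4945, 1.783, -10.3867], 'grip_width': 0.2743, 'q': [-0.3167, -0.0853, 1.8391, 0.0007, 1.3887, 0.9496]}
```

View pics/s15.png

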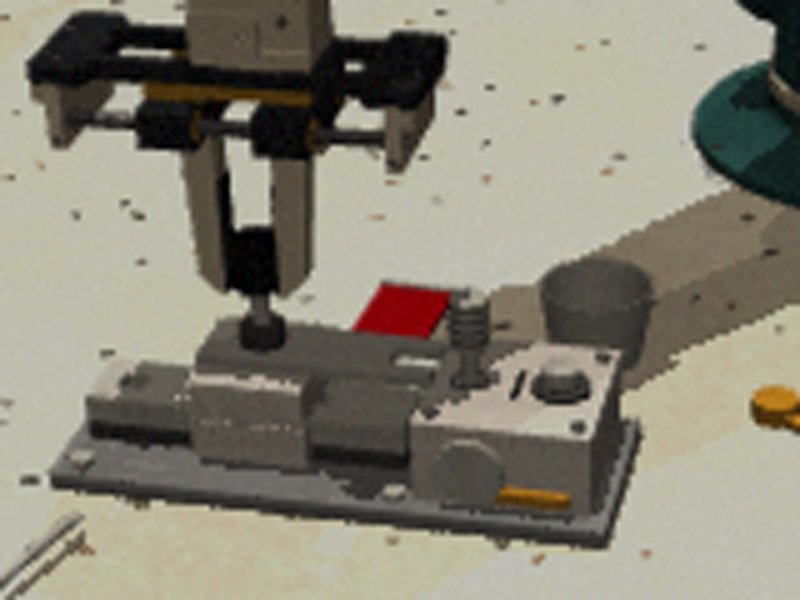

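```bash
python3 -m crank '[[0.2,[0,-0.008,0],[0,0,0]],[0.2,[0,-0.008,0],[0,0,0]],[0.2,[0,-0.008,0],[0,0,0]],[0.2,[0,-0.004,0],[0,0,0]],[0.2,[0,0,0],[0,0,0]],[0.2,[0,0,0],[0,0,0]]]'
python3 - <<'E'
from h import *
st();c=read_camera('scene');cv2.imwrite('pics/s16.png',cv2.resize(c['color'][120:240,210:370],None,fx=5,fy=5,interpolation=cv2.INTER_CUBIC))
c=read_camera('wrist');cv2.imwrite('pics/w16.png',c['color'])
E
```

```text
time_s: 13.93
position: [0.5284, -0.123, 0.1258]
ee_rot: [0.107, 0.699, 0.107, -0.699]
wrist_force: [3.9, 3.1, -9.8]
grip_width: 0.276
{'time_s': 13.9333, 'position': [0.5284, -0.123, 0.1258], 'ee_rot': [0.107, 0.6991, 0.1073, -0.6988], 'wrist_force': [3.8915, 3.0531, -9.7713], 'grip_width': 0.2759, 'q': [-0.2761, -0.1176, 1.8681, 0.0005, 1.3909, 0.9903]}
```

View pics/s16.png

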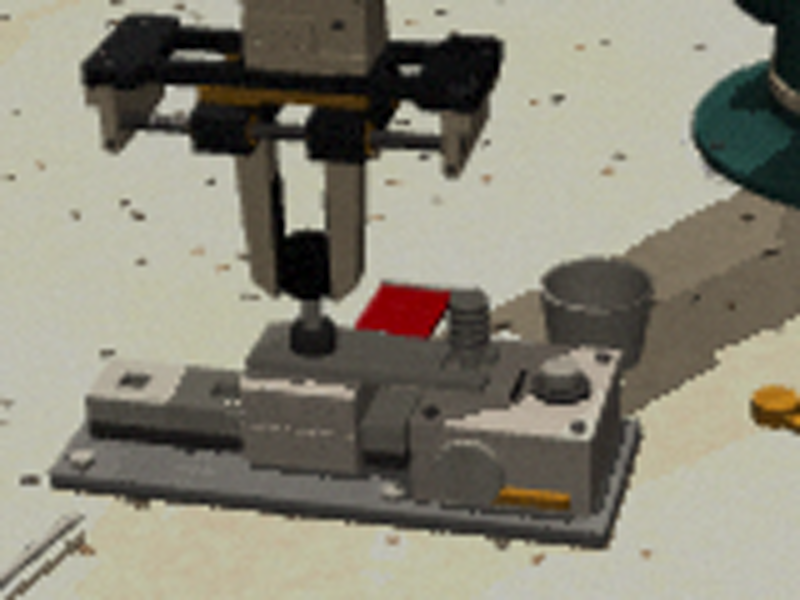

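View pics/w16.png

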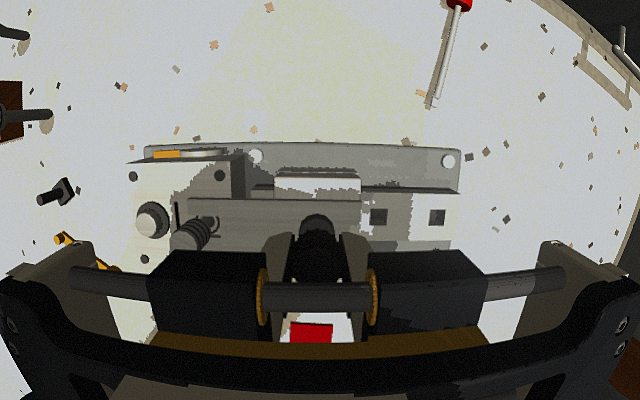

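```bash
python3 -m crank '[[0.2,[0,-0.0012,-0.001],[0,0,0]],[0.2,[0.003,0,0],[0,0,0]],[0.2,[0.003,0,0],[0,0,0]],[0.2,[0,0,0],[0,0,0]]]'
python3 - <<'E'
from h import *
st()
E
```

```text
time_s: 14.37
position: [0.5285, -0.1224, 0.1187]
ee_rot: [-0.107, -0.699, -0.107, 0.699]
wrist_force: [-2.3, -2.9, -8.7]
grip_width: 0.271
{'time_s': 14.3667, 'position': [0.5285, -0.1224, 0.1187], 'ee_rot': [-0.1068, -0.6985, -0.1069, 0.6995], 'wrist_force': [-2.2515, -2.9319, -8.6862], 'grip_width': 0.2715, 'q': [-0.2743, -0.1114, 1.8744, -0.0005, 1.3799, 0.9932]}
```

```bash
python3 -m crank '[[0.2,[0.003,0,0],[0,0,0]],[0.2,[0.003,0,0],[0,0,0]],[0.2,[0.002,0,0],[0,0,0]],[0.2,[0,0,0],[0,0,0]],[0.2,[0,0,0],[0,0,0]]]'
python3 - <<'E'
from h import *
st();c=read_camera('scene');cv2.imwrite('pics/s17.png',cv2.resize(c['color'][120:240,210:370],None,fx=5,fy=5,interpolation=cv2.INTER_CUBIC))
E
```

```text
time_s: 14.78
position: [0.5286, -0.1224, 0.1114]
ee_rot: [-0.107, -0.699, -0.107, 0.699]
wrist_force: [-5.4, -2.2, -7.0]
grip_width: 0.274
{'time_s': 14.7833, 'position': [0.5286, -0.1224, 0.1114], 'ee_rot': [-0.1069, -0.6986, -0.1068, 0.6993], 'wrist_force': [-5.3547, -2.1809, -7.026], 'grip_width': 0.274, 'q': [-0.2743, -0.1058, 1.8815, -0.0005, 1.3667, 0.9932]}
```

View pics/s17.png

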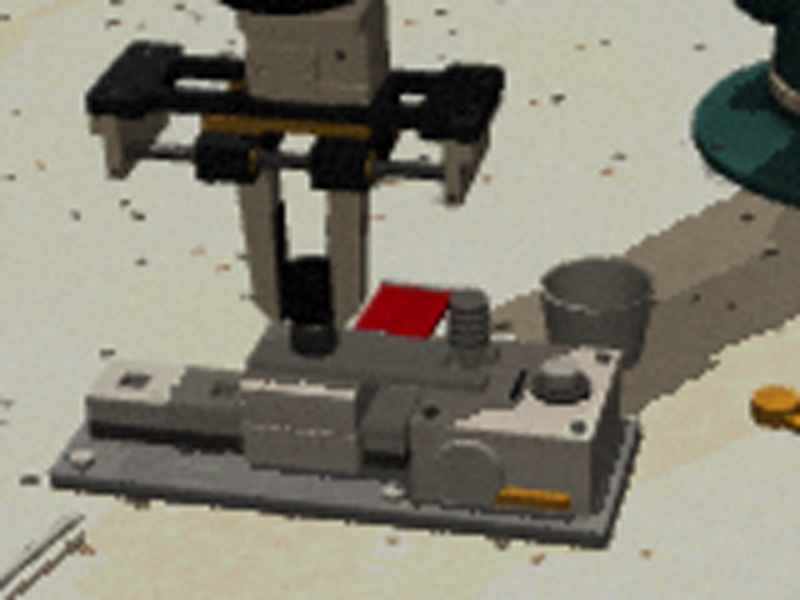

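```bash
python3 -m crank '[[0.2,[0.001,0,0.0007],[0,0,0]],[0.2,[0.001,0,0],[0,0,0]],[0.2,[0,0,0],[0,0,0]],[0.2,[0,0,0],[0,0,0]]]'
```

```text
time_s: 15.17
position: [0.5287, -0.1226, 0.1111]
ee_rot: [0.107, 0.699, 0.107, -0.698]
wrist_force: [-5.9, -1.2, 7.0]
grip_width: 0.273
```

```bash
python3 -m crank '[[0.2,[0,0,0.001],[0,0,0]],[0.2,[0,0,0],[0,0,0]],[0.2,[0,0,0],[0,0,0]],[0.2,[0,0,0],[0,0,0]]]'
python3 - <<'E'
from h import *
st();c=read_camera('scene');cv2.imwrite('pics/s18.png',cv2.resize(c['color'][120:240,210:370],None,fx=5,fy=5,interpolation=cv2.INTER_CUBIC))
for n in ['knob','fork_tip','gauge_pin']:
    for r in spot_point(n,c)[:3]: print(n,np.round(r['point'],4),round(r['score'],2))
c=read_camera('wrist');cv2.imwrite('pics/w18.png',cv2.resize(c['color'][120:300,80:400],None,fx=2.5,fy=2.5))
E
```

```text
time_s: 15.5
position: [0.5283, -0.1227, 0.111]
ee_rot: [0.107, 0.7, 0.107, -0.698]
wrist_force: [1.6, 0.4, 7.1]
grip_width: 0.277
{'time_s': 15.5, 'position': [0.5283, -0.1227, 0.111], 'ee_rot': [0.1072, 0.7, 0.1066, -0.6979], 'wrist_force': [1.5764, 0.4019, 7.0526], 'grip_width': 0.2769, 'q': [-0.2756, -0.1084, 1.8846, 0.0005, 1.3623, 0.9915]}
knob [ 0.5036 -0.0367  0.0658] 0.67
knob [ 0.527  -0.1246  0.0864] 0.64
knob [ 0.5264 -0.1131 -0.0059] 0.29
fork_tip [ 0.5016 -0.0343  0.0685] 0.79
gauge_pin [0.5365 0.1967 0.0029] 0.87
gauge_pin [6.260e-01 2.759e-01 3.000e-04] 0.86
```

View pics/s18.png

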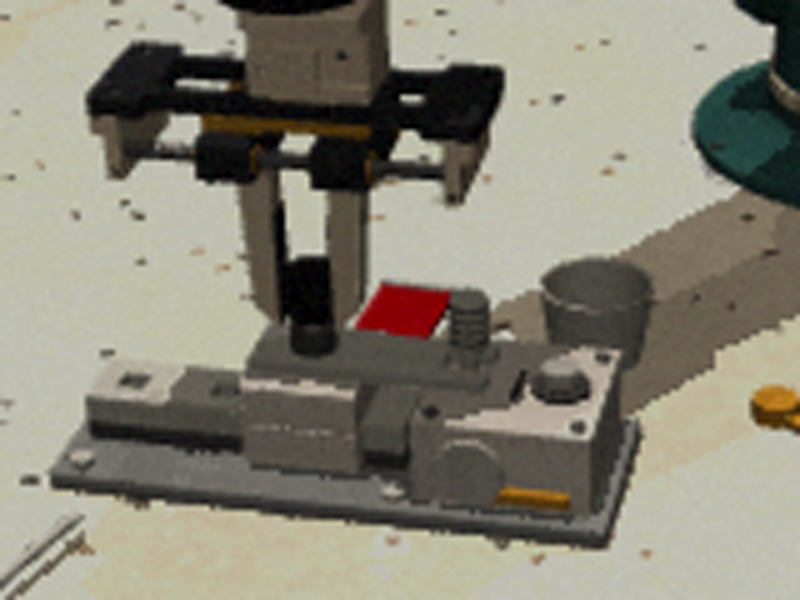

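View pics/w18.png

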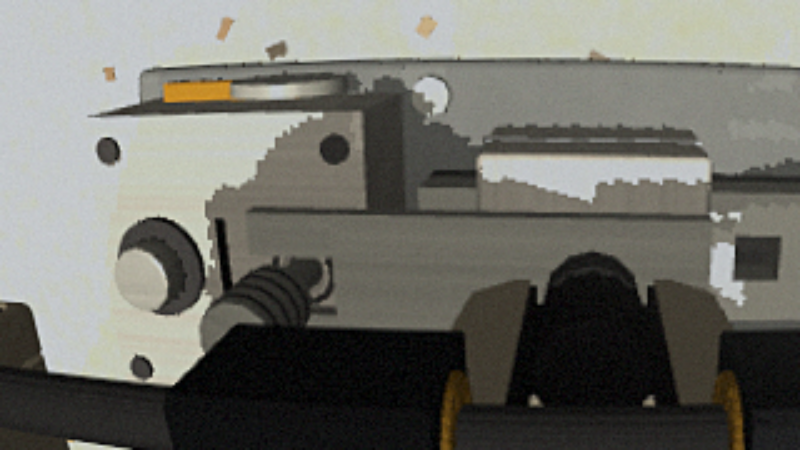

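```bash
python3 -c "
from h import *
print(job_done())"
```

```text
the job is handed in; nothing more can be done
None
```

I moved the gauge pin from its stand into the opening and pushed it home. I then lifted the plunger, slid the section one hole towards the mechanism and lowered the plunger into that hole. I handed the job in at about 15.6 s, still gripping the knob.

**Gauge pin:** it bottomed with about 16 N. The tool height of 0.1047 m was within 0.3 mm of the value expected for fully home. In the last scene picture the head sits as high as it did straight after insertion, with the fork round the neck.

**Plunger:** it is down. The tool height is 0.111 m, the same as at the first grasp. The force changed from the spring's -7 N to +7 N, so the plunger is resting on its stop and my grip is pressing it down lightly. The knob was found at 0.086 m.

**Section:** the tool moved about 49 mm, and the plunger dropped in, so this is within the 2 mm play of the 50 mm hole.

**Other parts:** I saw no bystander moved in the parts of the pictures I checked, but I did not measure each one again.

**Checks that disagreed:**
- The last knob search also gave two false hits, one of them at the pin's head.
- The last gauge pin search reported only the two look-alikes, so my check that the pin is home comes from the pictures and the insertion force.

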